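Dock an instrument cassette under the spring flap

ROBOT

A 7-joint arm with a two-finger parallel gripper is mounted at the origin on the work surface. World frame = base frame: x ahead of the robot, y to its left, z up, the work surface at z = 0. Lengths are in m, angles in rad, forces in N, time in s.
With the tool pointing down it reaches from about 0.425 to 0.95 m from the base axis. Payload 4.7 kg.
Tool frame: the origin (TCP) lies at the very end of the fingers, on their centre line; the grasp point (between the pads) lies 19 mm behind it; z points along the fingers, y is the line along which they close (so a half turn about z gives the same grasp; the last joint's range is limited). The gripper opens to 87 mm and grips with 3 to 60 N. Pads are 19 mm wide; open, the fingers measure 117 mm over their backs; the gripper's body (75 mm by 190 mm) begins 51 mm behind the grasp point.
Start: joints at [-1.231, 0.469, -0.049, 1.532, 0.024, 1.141, -0.082], TCP at [0.243, 0.63, 0.223] pointing down, gripper open.
Joint ranges: [-2.59, 2.59], [-0.33, 1.99], [-1.39, 1.29], [0.1, 2.45], [-1.04, 4.18], [0.21, 1.99], [-2.66, 2.66]. Speed limits (rad/s): [2.57, 2.57, 3.14, 3.14, 3.14, 3.14, 3.14].

INTERFACE

Orientations are given as a unit quaternion [w, x, y, z].
In Python, from station import arm, cams, ticket gives the robot as it stands.
- The arm moves only by the shell command python3 -m crank 'ROWS' [OPENING]. ROWS is JSON, one flat list of numbers, 6 for each row, row after row: the shift along the world's x, y, z scaled (see below), then the turn, a rotation vector about the world's x, y, z scaled (see below). A call has 1 to 8 rows; each row shifts and turns the commanded pose from where the row before left it; what a row does not reach is not made up. The controller multiplies each number of a shift by 600 mm and each number of a turn by pi/2 rad. A row lasts 1/12 s, in which the tool goes at most 41.7 mm and 7.16 degrees, less where a joint would pass 70% of its speed; a pose out of reach is approached as far as the arm can. A call with a number of a shift or a turn outside -1 to 1 is refused whole. A call with a gripper value outside its range is refused whole. OPENING is the gripper's target within -1 to 1 (fully open at 1, half-way at 0, shut at -1), set as the call begins (- or left out, the last holds). The fingers move at their own pace and stop on an object; the grip force is fixed at half the most. Time passes only in rows, so rows that do not move let the fingers close. It gives the time, the measured TCP pose, the force, the opening and the grip force at its end, in the units of the state.
- arm.read_state(): the state, without advancing time (a new reading comes with each control period).
- cams.snapshot(name): name is "side" or "top" or "wrist"; returns (picture, depth): 384x512x3 uint8, red, green, blue; 384x512 float32, m along the optical axis (not along the pixel's ray), 0 where there is no reading.
- cams.get_calibration(name): a dict with "camera_matrix" (3x3 intrinsics, pixels), "world_from_camera" (4x4, takes a point from camera to world coordinates); the wrist camera has in their place "T_tool_cam" (4x4, takes a point from camera to tool coordinates, whose origin is the TCP and whose axes are the flange's). Camera axes: x right, y up, looking along -z (the intrinsics and any distortion apply to the point x, -y, -z); pixel columns grow to the right and rows downward; lengths in m; the calibration is good to about 2 mm. A picture is of the moment at which its call begins: read the wrist's pose just before it. get_calibration takes no time and is no camera call.
- ticket.close_job(): hands the job in; it is judged then, once.
The state is a dict: "time": time; "joints": joint angles; "dq": joint speeds; "joint_torque": joint torques, N m; "position": TCP position; "ee_rot": TCP orientation; "contact_force": force on the tool from outside, world axes, zero at the start; "torque": the same for the moment, N m; "opening": opening from 0.0 (shut) to 1.0 (fully open); "grip_force": force on a finger pad.
Only numpy, scipy, OpenCV 4.12 (cv2) and the standard library are available. Lean on these libraries where they do the work, as an engineer would, in place of code of your own. Each camera call takes 0.05 s, during which the arm holds its last target. There are 200 camera calls.

TASK

Load the steel cassette lying in the guide lane into the docking station: first, before the cassette reaches the flap, press the long treadle down with one fingertip so that the spring flap across the lane stands open, and keep it held down while the other fingertip pushes the cassette by its upright end tab along the lane, under the flap, until it is fully home against the stop. Only then let go of the treadle so that the flap closes completely behind the cassette's box. Push the cassette, never lift it, and leave the other things on the table where they are.

Things in the scene. Friction and masses are not known exactly. Their poses are not given: they have to be found in the camera images.
- dock: Fixed docking station. x axis: along the lane, the way the cassette is pushed; y: to the left of that; z up. Origin on the table, under the hinge rod, in the flap's plane. Dark 3 mm base plate, x -200 to +170 mm, y -95 to +65 mm; its top is the lane floor. Hinge rod 8 mm thick along x at y = 0, 25 mm above the table, in bearing blocks 33 mm high at x = -192 and +14 mm.
- lane_start (a point): Open near end of the guide lane, on its middle line (dock x = -195, y = -55 mm), on the lane floor 3 mm above the table. The straight lane runs along dock x from here to the stop, 47 mm wide between two walls 5 mm thick with tops 17 mm above the table.
- stop_face (a point): Middle of the near face of the stop, an upright plate across the lane's far end (dock x = +80, y = -55 mm), 18 mm above the table; top at 33 mm. Behind it a white reader housing, dock x +88 to +168 mm, 65 mm high.
- flap (a joint): Angle (rad) of the rocker: treadle and flap are one rigid piece on the hinge rod. 0 = flap closed by its spring; 0.6 = treadle fully down, flap fully open. The box passes under from about 0.35; it cannot push the flap open itself. Holding it down takes about 3 to 10 N on the treadle, more nearer the rod; let go, it springs shut.
- treadle_mid (a point): Middle of the treadle's top: aluminium plate, dock x -185 to -20 mm, 6 to 44 mm to the +y side of the rod, 3 mm thick. At rest it slopes up away from the rod at 0.28 rad, its middle 33 mm above the table; fully down it slopes down at 0.32 rad, its middle 18 mm up, 10 mm from the rod 23 mm up. A fingertip can slide along it while holding it down.
- flap_edge (a point): Middle of the flap's lower edge: upright steel blade across the lane at dock x = 0, 4 mm thick, dock y -38 to -78 mm, 33 mm high. Closed: lower edge 12 mm above the table (9 mm over the lane floor), top 45 mm. Fully open its highest corner is about 86 mm above the table.
- cassette_box (a point): Centre (half-way up) of the cassette's box. The loose steel cassette (about 0.2 kg) is one piece: in front (+x) a box 70 x 42 x 20 mm, behind it a flat neck 50 mm long, 24 mm wide, 5 mm thick, then an upright tab. The closed flap clears the neck, not the box. Home, this point is at dock x = +45 mm and the flap shuts over the neck.
- cassette_tab (a point): Centre of the rear face of the cassette's upright end tab, the face to push: 32 mm wide, 34 mm high, 5 mm thick, standing on the lane floor, 90 mm behind the box centre. Home, this face is at dock x = -45 mm.
- tape_roll: Bystander: roll of paper tape lying flat, 60 mm across, 19 mm high, origin under its middle.
- plain_tin: Bystander: closed steel tin without neck or tab, 75 x 46 x 22 mm, origin under its middle.
- forceps: Bystander: steel ring forceps lying flat, 140 mm long, 8 mm high, origin under its middle.
- gallipot: Bystander: small steel bowl 70 mm across, 45 mm high, origin under its middle.
- soap_bottle: Bystander: white bottle 64 mm across, 170 mm high, origin under its middle.
- pink_jar: Bystander: glass jar 56 mm across, 90 mm high, origin under its middle.
- pouch_box: Bystander: cardboard box 100 x 160 x 70 mm, origin under its middle.
- cassette: The same cassette; origin under the middle of its box, on its underside, x axis from the tab towards the box's front.
Things that resemble listed ones, but are neither listed nor needed, are in the scene too. Leave any green look-alike of the cassette alone.

How it is judged:
On the way, in this order (a step that is already met when the one before it is completed fails the run):
1. a finger holds the flap open while the cassette's box is still wholly in front of it (value of joint flap above 0.33 rad and contact force between the fingers and flap above 0.3 N and x of cassette_box in the frame of dock below -0.034 m), for 0.2 s.
2. the cassette is home against the stop with the flap still held open by a finger (x of cassette_box in the frame of dock above 0.04 m and y of cassette_box in the frame of dock between -0.063 and -0.047 m and height (world z) of cassette_box below 0.019 m and value of joint flap above 0.25 rad and contact force between the fingers and flap above 0.3 N), for 0.1 s.
At the end, for the whole second after the job is handed in: The cassette lies flat in the lane at rest, within 5 mm of the stop, and the flap is closed behind its box (joint below 0.05 rad) (x of cassette_box in the frame of dock above 0.04 m and y of cassette_box in the frame of dock between -0.063 and -0.047 m and height (world z) of cassette_box below 0.019 m and value of joint flap below 0.05 rad and angle between cassette_box's own z axis and vertical below 0.08 rad and linear speed of cassette below 0.01 m/s); the robot touches nothing.
It fails at once if the cassette is lifted more than 12 mm off the lane floor (height (world z) of cassette_box above 0.025 m).
It fails at once if the cassette is tipped (angle between cassette_box's own z axis and vertical above 0.3 rad).
It fails at once if a bystander is moved by more than 25 mm (distance of any of tape_roll, plain_tin, forceps, gallipot, soap_bottle, pink_jar, pouch_box from where it was at the start of the episode above 0.025 m).
It also fails if it takes over 32 s, if anything falls off the work surface, if the arm or the gripper's body presses on something with over 40 N, if the wrist force passes 120 N, or if a joint passes its speed limit or range.

## Working session

There is one attempt and no reset: what is moved stays moved. The work goes in short steps, Python scripts to look and compute and a shell command to move; the robot and the scene stay as the last step left them, time stands still between calls to the robot, and variables do not carry over. Pictures are saved under pics/ and viewed, at most 10 in all, crops included, and the job is handed in when it is done.

```bash
ls; mkdir -p pics; python3 - <<'E'
from station import arm,cams
import cv2,numpy as np
s=arm.read_state();print(s)
for n in("top","side"):
    p,d=cams.snapshot(n);cv2.imwrite(f"pics/{n}0.png",p[:,:,::-1]);np.savez(f"pics/{n}0.npz",p=p,d=d)
    print(n,cams.get_calibration(n))
print(cams.get_calibration("wrist"))
E
```

```text
pics
{'time': 0.0, 'joints': array([-1.23089009,  0.46947291, -0.04860343,  1.53371301,  0.02412262,
        1.14100764, -0.0823292 ]), 'dq': array([ 7.26490185e-04, -3.68753813e-05, -3.69571482e-04, -1.07408180e-03,
       -4.32622785e-04, -2.18374071e-03,  6.22171116e-05]), 'joint_torque': array([ 1.72595965e-04, -5.07974410e+01, -8.07748991e-02, -2.36159420e+01,
       -6.14072685e-02,  3.75744898e-02,  1.64984313e-04]), 'position': array([0.2431099 , 0.62904108, 0.22147019]), 'ee_rot': array([-1.39351013e-04,  1.83349948e-01,  9.83047192e-01, -9.97475639e-04]), 'contact_force': array([0.65420338, 0.17756439, 0.03205424]), 'torque': array([ 0.01360058, -0.00425421, -0.04091461]), 'grip_force': 0.0, 'opening': 0.9987247515315615}
top {'camera_matrix': array([[433.82098612,   0.        , 262.80193111],
       [  0.        , 433.82098612, 194.62515092],
       [  0.        ,   0.        ,   1.        ]]), 'world_from_camera': array([[-8.96059505e-04,  9.95542423e-01, -9.43105552e-02,
         4.42731447e-01],
       [-9.99963849e-01, -9.45789718e-05,  8.50243890e-03,
         3.98849
[... 455 characters left out ...]
908742,  0.66138403, -0.65295148, -0.76220219],
       [ 0.02159564,  0.70846903,  0.70541141,  0.9083089 ],
       [ 0.        ,  0.        ,  0.        ,  1.        ]])}
{'camera_matrix': array([[264.55869889,   0.        , 256.36151461],
       [  0.        , 264.55869889, 192.4453537 ],
       [  0.        ,   0.        ,   1.        ]]), 'T_tool_cam': array([[ 2.85620187e-04,  9.71006284e-01,  2.39053790e-01,
         6.53155496e-02],
       [ 9.99999589e-01, -7.15768978e-05, -9.04057833e-04,
        -2.88034887e-05],
       [-8.60735109e-04,  2.39053950e-01, -9.71005905e-01,
        -1.61118335e-01],
       [ 0.00000000e+00,  0.00000000e+00,  0.00000000e+00,
         1.00000000e+00]])}
```

View pics/top0.png

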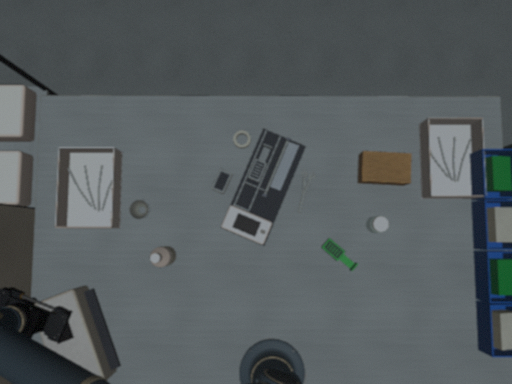

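View pics/side0.png

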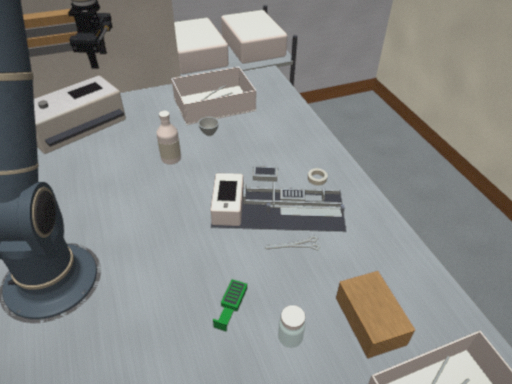

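The dock lies with its stop towards the robot, and the treadle is on the image's right at about (285,165). The lane is on the left, from about (268,132) to the reader at (247,225). I'll move the wrist camera over it for a closer measurement.

```bash
python3 -m crank '[0,0,0.06,0,0,0,0,0,0.06,0,0,0,0.03,-0.055,0,0,0,0,0.03,-0.055,0,0,0,0,0.03,-0.055,0,0,0,0,0.03,-0.055,0,0,0,0,0.03,-0.055,0,0,0,0,0.03,-0.055,0,0,0,0]'
python3 -m crank '[0.03,-0.055,0,0,0,0,0.03,-0.055,0,0,0,0,0.03,-0.055,0,0,0,0,0.03,-0.055,0,0,0,0,0.03,-0.055,0,0,0,0,0.03,-0.055,0,0,0,0,0.03,-0.055,0,0,0,0,0.03,-0.055,0,0,0,0]'
python3 -m crank '[0.03,-0.055,0,0,0,0,0.03,-0.055,0,0,0,0,0.03,-0.055,0,0,0,0,0.03,-0.055,-0.02,0,0,0,0,0,-0.03,0,0,0,0,0,0,0,0,0]'
python3 - <<'E'
from station import arm,cams
import cv2,numpy as np
s=arm.read_state();print(s['time'],s['position'],s['ee_rot'])
p,d=cams.snapshot("wrist");np.savez("pics/w0.npz",p=p,d=d,pos=s['position'],q=s['ee_rot'])
cv2.imwrite("pics/w0.png",p[:,:,::-1])
E
```

```text
time: 0.77
position: [0.3517, 0.4297, 0.2942]
ee_rot: [-0.0, 0.183, 0.983, -0.0]
contact_force: [0.9, 0.3, -0.6]
opening: 0.997
grip_force: 0.0
time: 1.43
position: [0.4955, 0.1658, 0.2944]
ee_rot: [-0.0, 0.183, 0.983, -0.0]
contact_force: [-0.1, 0.7, 0.4]
opening: 1.002
grip_force: 0.0
time: 1.93
position: [0.5657, 0.0327, 0.2611]
ee_rot: [-0.003, 0.186, 0.983, -0.001]
contact_force: [-0.3, 1.9, -0.4]
opening: 0.999
grip_force: 0.0
1.9333 [0.56573382 0.03266036 0.26114286] [-0.00299121  0.18595516  0.98255254 -0.00149648]
```

View pics/w0.png

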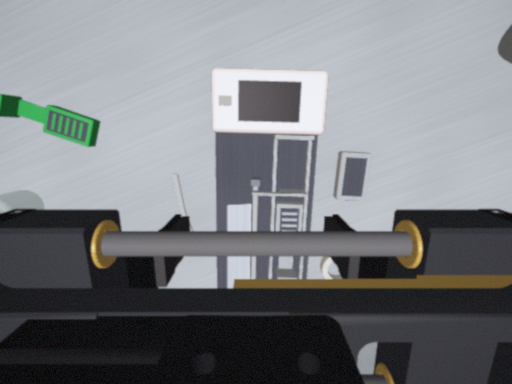

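The wrist view shows the dock from the reader at about (270,100) down to the cassette at (288,220), but the gripper hides the near end. I'll back off along the lane so all of it shows.

```bash
python3 -m crank '[0.06,-0.023,0,0,0,0,0.06,-0.023,0,0,0,0,0.06,-0.023,0,0,0,0,0.06,-0.023,0,0,0,0,0.02,-0.01,0,0,0,0,0,0,0,0,0,0,0,0,0,0,0,0]'
python3 - <<'E'
from station import arm,cams
import cv2,numpy as np
s=arm.read_state();print(s['time'],s['position'],s['ee_rot'])
p,d=cams.snapshot("wrist");np.savez("pics/w1.npz",p=p,d=d,pos=s['position'],q=s['ee_rot'])
c=p[20:220,170:410,::-1];cv2.imwrite("pics/w1.png",cv2.resize(c,None,fx=3,fy=3,interpolation=cv2.INTER_CUBIC)[:600])
E
```

```text
time: 2.57
position: [0.7233, -0.0239, 0.2645]
ee_rot: [-0.001, 0.182, 0.983, 0.0]
contact_force: [0.1, 0.4, 0.5]
opening: 1.0
grip_force: 0.0
2.5667 [ 0.72326505 -0.02391458  0.2644712 ] [-5.21964881e-04  1.82494184e-01  9.83206720e-01  3.81040354e-04]
```

View pics/w1.png

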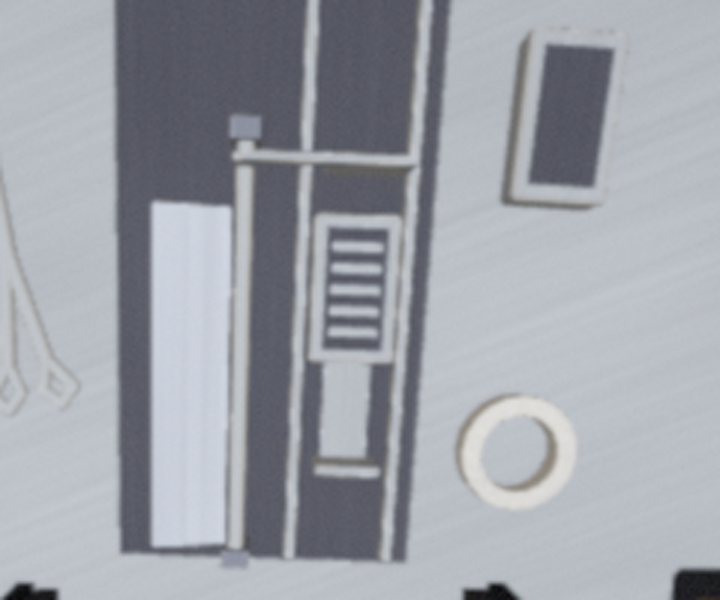

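The crop shows the whole dock: block at (245,126), flap blade y≈158 from (235) to (412), box (315..400, 215..360), tab at (347,467), and near plate corners at (121,552) and (406,561). I'll turn these into positions.

```bash
cat > h.py <<'E'
import numpy as np
from scipy.spatial.transform import Rotation as R
from station import cams
C=cams.get_calibration("wrist");K=C["camera_matrix"];T=C["T_tool_cam"]
def ray(u,v,z,pos,q):
    Rw=R.from_quat([q[1],q[2],q[3],q[0]]).as_matrix()
    d=np.array([(u-K[0,2])/K[0,0],-(v-K[1,2])/K[1,1],-1])
    o=pos+Rw@T[:3,3]; d=Rw@T[:3,:3]@d
    return o+d*(z-o[2])/d[2]
E
python3 - <<'E'
from h import *
f=np.load("pics/w1.npz");pos,q=f['pos'],f['q']
P=lambda u,v,z:ray(u/3+170-.33,v/3+20-.33,z,pos,q)[:2]
# pixel, z, dock xy
L=[(121,552,.003,-.2,.065),(406,561,.003,-.2,-.095),(245,126,.033,.014,0),
   (152,547,.038,-.185,.044),(152,203,.038,-.020,.044),(413,160,.045,0,-.078)]
A=np.array([P(*l[:3]) for l in L]);B=np.array([l[3:] for l in L])
a=A-A.mean(0);b=B-B.mean(0)
th=np.arctan2((b[:,0]*a[:,1]-b[:,1]*a[:,0]).sum(),(b*a).sum())
M=np.array([[np.cos(th),-np.sin(th)],[np.sin(th),np.cos(th)]]);t=A.mean(0)-M@B.mean(0)
print("th",th,"origin",t,"res mm",((A-t-B@M.T)*1000).round(1).tolist())
D=lambda w:M.T@(np.asarray(w)-t)
print("tab top rear L/R",D(P(315,474,.037)),D(P(380,477,.037)))
print("box corners",[D(P(u,v,.023)).round(4) for u,v in((316,214),(401,217),(393,362),(311,359))])
Rw=R.from_quat([q[1],q[2],q[3],q[0]]).as_matrix()
print("TCP dock",D(pos[:2]),"tool x yaw-th",np.arctan2(Rw[1,0],Rw[0,0])-th)
print("dock axes",M)
np.savez("dock.npz",M=M,t=t)
g=D
for x,y in((-.19,-.012),(-.15,-.012)):print(x,y,M@[x,y]+t)
E
```

```text
th 2.748720472746541 origin [0.59115578 0.01953348] res mm [[-1.5, 1.1], [-1.1, -1.0], [0.4, -0.1], [0.4, 1.2], [1.9, 1.7], [-0.1, -2.9]]
tab top rear L/R [-0.14533926 -0.03839377] [-0.14601889 -0.07081695]
box corners [array([-0.0219, -0.0346]), array([-0.0222, -0.0753]), array([-0.0903, -0.0759]), array([-0.0899, -0.035 ])]
TCP dock [-0.13867809 -0.01043926] tool x yaw-th 0.02582714522243812
dock axes [[-0.92381328 -0.38284335]
 [ 0.38284335 -0.92381328]]
-0.19 -0.012 [ 0.77127442 -0.042121  ]
-0.15 -0.012 [ 0.73432189 -0.02680727]
```

```bash
python3 -m crank '[0.042,-0.0135,0,0,0,-0.0165,0,0,-0.057,0,0,0,0,0,-0.057,0,0,0,0,0,-0.057,0,0,0,0,0,-0.057,0,0,0,0,0,-0.057,0,0,0,0,0,-0.04,0,0,0,0,0,0,0,0,0]' 0.655
python3 -m crank '[0,0,0,0,0,0,0,0,0,0,0,0]'
cat > st.py <<'E'
from h import *
from station import arm
f=np.load("dock.npz");M,t=f['M'],f['t'];s=arm.read_state();q=s['ee_rot']
Rw=R.from_quat([q[1],q[2],q[3],q[0]]).as_matrix()
print(s['time'],"dock xyz",(M.T@(s['position'][:2]-t)).round(4),s['position'][2].round(4),"yaw err",np.arctan2(Rw[1,0],Rw[0,0])-2.7487,"tool z",Rw[:,2].round(3),"op",s['opening'],"F",s['contact_force'].round(1))
E
python3 st.py
python3 - <<'E'
from station import cams
import cv2
p,d=cams.snapshot("side");cv2.imwrite("pics/s1.png",cv2.resize(p[120:270,180:380,::-1],None,fx=4,fy=4,interpolation=cv2.INTER_CUBIC))
E
```

```text
time: 3.28
position: [0.7434, -0.0307, 0.0641]
ee_rot: [-0.006, 0.195, 0.981, -0.0]
contact_force: [-1.4, -0.2, -1.5]
opening: 0.828
grip_force: 0.0
time: 3.45
position: [0.7496, -0.0327, 0.0724]
ee_rot: [0.002, 0.196, 0.981, 0.001]
contact_force: [0.2, 0.3, 0.7]
opening: 0.826
grip_force: 0.0
3.45 dock xyz [-0.1664 -0.0124] 0.0724 yaw err -0.0006582686287881501 tool z [ 0.004  0.001 -1.   ] op 0.8262520234765883 F [0.2 0.3 0.7]
```

View pics/s1.png

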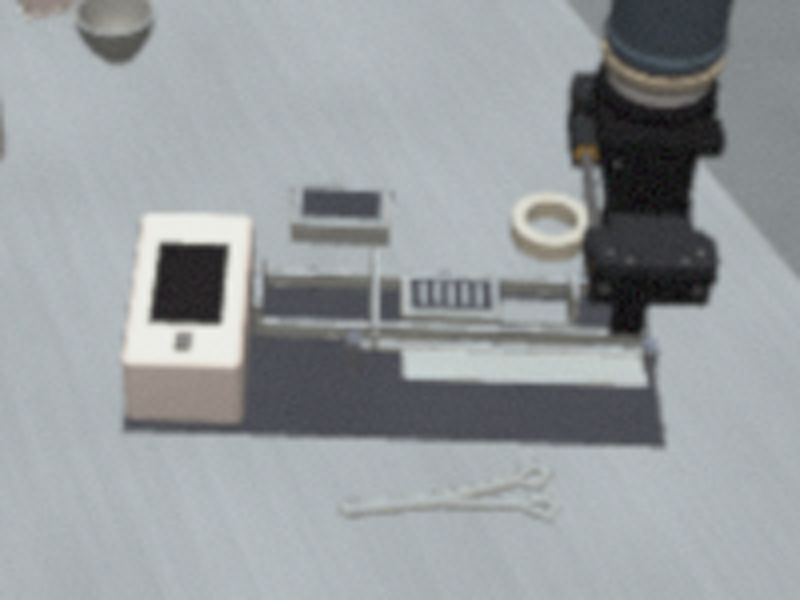

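The side view shows the treadle finger at (627,320) above the treadle's near end, with the cassette's tab at (577,290), clear of the gripper. Now I'll press down.

```bash
python3 -m crank '[0,0,-0.022,0,0,0,0,0,-0.022,0,0,0,0,0,-0.022,0,0,0,0,0,-0.022,0,0,0,0,0,0,0,0,0,0,0,0,0,0,0,0,0,0,0,0,0]'; python3 st.py
python3 - <<'E'
from station import cams
import cv2
p,d=cams.snapshot("side");cv2.imwrite("pics/s2.png",cv2.resize(p[120:270,180:380,::-1],None,fx=4,fy=4,interpolation=cv2.INTER_CUBIC))
E
```

```text
time: 4.08
position: [0.7491, -0.0339, 0.0183]
ee_rot: [0.0, 0.196, 0.981, 0.0]
contact_force: [-3.2, 0.5, 12.9]
opening: 0.83
grip_force: 6.1
4.0833 dock xyz [-0.1663 -0.0111] 0.0183 yaw err -0.0021113006606645612 tool z [ 0.001  0.    -1.   ] op 0.8296129110827474 F [-3.2  0.5 12.9]
```

View pics/s2.png

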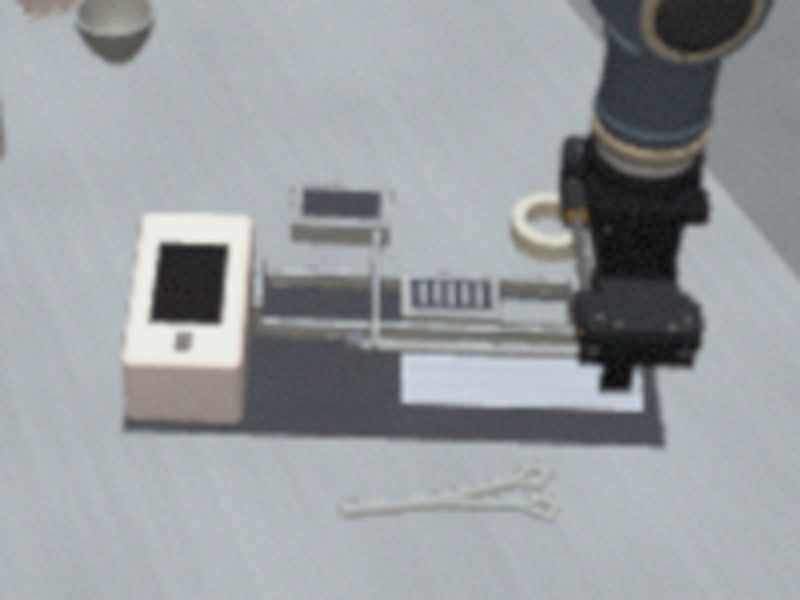

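The flap is up at (377,235) with 13 N on the treadle. Now I'll push along the lane.

```bash
python3 -m crank '[-0.0138,0.0057,0,0,0,0,-0.0138,0.0057,0,0,0,0,-0.0138,0.0057,0,0,0,0,-0.0138,0.0057,0,0,0,0,0,0,0,0,0,0,0,0,0,0,0,0]'; python3 st.py
python3 - <<'E'
from station import cams
import cv2
p,d=cams.snapshot("side");cv2.imwrite("pics/s3.png",cv2.resize(p[120:270,180:380,::-1],None,fx=4,fy=4,interpolation=cv2.INTER_CUBIC))
E
```

```text
time: 4.63
position: [0.7173, -0.022, 0.018]
ee_rot: [0.003, 0.196, 0.981, -0.001]
contact_force: [0.2, -2.3, 9.3]
opening: 0.825
grip_force: 4.3
4.6333 dock xyz [-0.1324 -0.0099] 0.018 yaw err -0.0022406453176815333 tool z [ 0.005 -0.003 -1.   ] op 0.8245937365323677 F [ 0.2 -2.3  9.3]
```

View pics/s3.png

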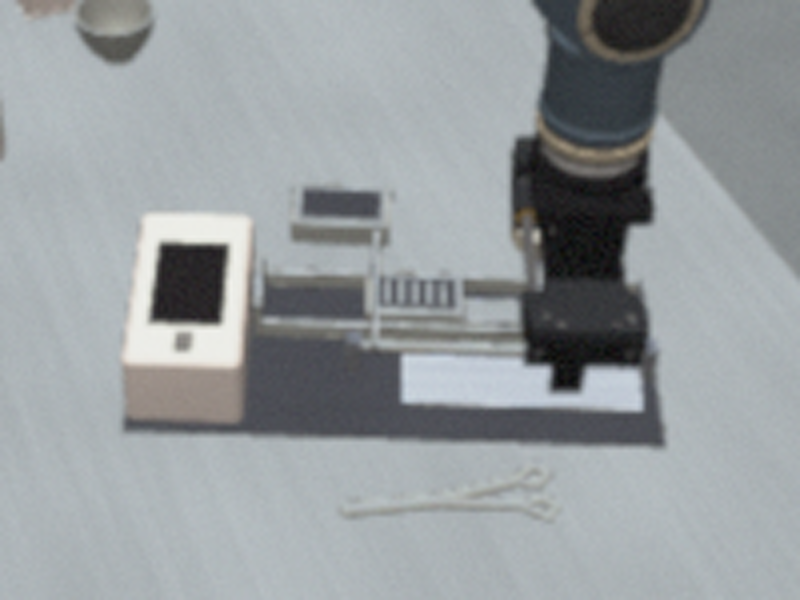

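The cassette has slid forward, its front edge now at (370,290) under the open flap. Continuing to the stop.

```bash
python3 -m crank '[-0.0138,0.0057,0,0,0,0,-0.0138,0.0057,0,0,0,0,-0.0138,0.0057,0,0,0,0,-0.0138,0.0057,0,0,0,0,-0.0138,0.0057,0,0,0,0,-0.0138,0.0057,0,0,0,0,-0.0138,0.0057,0,0,0,0,0,0,0,0,0,0]'; python3 st.py
python3 -m crank '[-0.0092,0.0038,0,0,0,0,0,0,0,0,0,0]'; python3 st.py
python3 -m crank '[-0.0062,0.0025,0,0,0,0,0,0,0,0,0,0]'; python3 st.py
```

```text
time: 5.35
position: [0.6595, 0.002, 0.018]
ee_rot: [0.003, 0.196, 0.981, -0.001]
contact_force: [1.9, -1.8, 8.1]
opening: 0.829
grip_force: 4.0
5.35 dock xyz [-0.0699 -0.01  ] 0.018 yaw err -0.0017634152927672453 tool z [ 0.006 -0.003 -1.   ] op 0.8290599633205562 F [ 1.9 -1.8  8.1]
time: 5.52
position: [0.6548, 0.004, 0.018]
ee_rot: [0.004, 0.196, 0.981, -0.001]
contact_force: [2.7, -3.2, 7.5]
opening: 0.829
grip_force: 3.6
5.5167 dock xyz [-0.0648 -0.01  ] 0.018 yaw err -0.0021315122846230494 tool z [ 0.007 -0.003 -1.   ] op 0.8286192698482109 F [ 2.7 -3.2  7.5]
time: 5.68
position: [0.6516, 0.0052, 0.018]
ee_rot: [0.004, 0.196, 0.981, -0.001]
contact_force: [3.6, -2.9, 6.7]
opening: 0.828
grip_force: 3.6
5.6833 dock xyz [-0.0613 -0.0099] 0.018 yaw err -0.002407287154359228 tool z [ 0.008 -0.003 -1.   ] op 0.8283608958482253 F [ 3.6 -2.9  6.7]
```

```bash
for i in 1 ; do python3 -m crank '[-0.0062,0.0025,0,0,0,0,0,0,0,0,0,0]'>/dev/null; python3 st.py; python3 -m crank '[-0.0062,0.0025,0,0,0,0,0,0,0,0,0,0]' >/dev/null; python3 st.py;  python3 -m crank '[-0.0031,0.0013,0,0,0,0,0,0,0,0,0,0,0,0,0,0,0,0]' >/dev/null; python3 st.py; done
```

```text
5.85 dock xyz [-0.0577 -0.0099] 0.018 yaw err -0.0032770494696050534 tool z [ 0.009 -0.003 -1.   ] op 0.8287522827403218 F [ 4.8 -3.3  5.9]
6.0167 dock xyz [-0.0574 -0.0099] 0.019 yaw err -0.006050234844173108 tool z [ 0.016 -0.004 -1.   ] op 0.8284379908611799 F [10.3 -4.7  3.2]
6.2667 dock xyz [-0.0572 -0.0099] 0.0195 yaw err -0.0069255592807060395 tool z [ 0.02  -0.005 -1.   ] op 0.8311071571048377 F [13.  -7.1  3.9]
```

```bash
python3 - <<'E'
from station import cams
import cv2
p,d=cams.snapshot("side");cv2.imwrite("pics/s4.png",cv2.resize(p[140:260,190:340,::-1],None,fx=5,fy=5,interpolation=cv2.INTER_CUBIC))
E
```

```text
(no output)
```

View pics/s4.png

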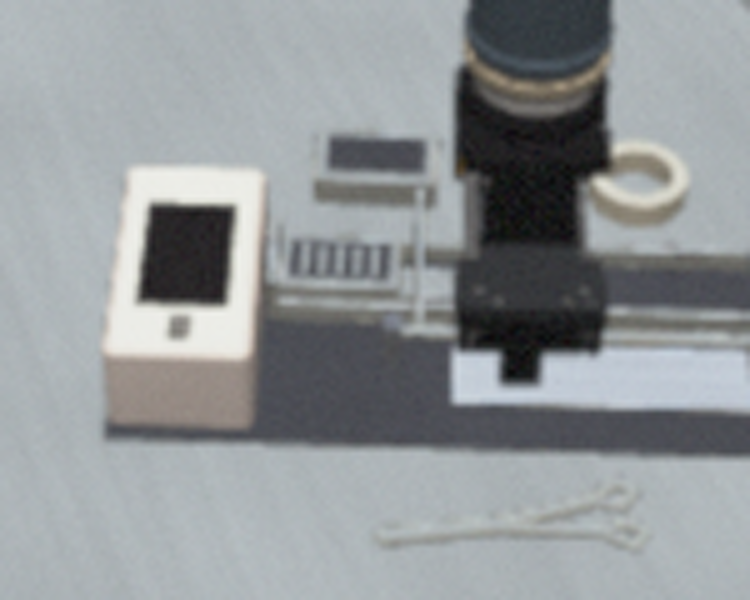

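The box is against the stop, front at (283,260) and rear at (400,270), past the open flap at (420,250). The push force also rose to about 15 N. I'll back the finger off the tab with the treadle still held, then lift.

```bash
python3 -m crank '[0.0115,-0.0048,0,0,0,0,0.0115,-0.0048,0,0,0,0,0,0,0,0,0,0]'>/dev/null; python3 st.py; python3 -m crank '[0,0,0.015,0,0,0,0,0,0.02,0,0,0,0,0,0.03,0,0,0,0,0,0.05,0,0,0,0,0,0.06,0,0,0,0,0,0.06,0,0,0,0,0,0.06,0,0,0,0,0,0.04,0,0,0]'>/dev/null;python3 -m crank '[0.06,-0.02,0,0,0,0,0.06,-0.02,0,0,0,0,0.06,-0.02,0,0,0,0,0.02,-0.01,0,0,0,0,0,0,0,0,0,0,0,0,0,0,0,0]'>/dev/null; python3 st.py
python3 - <<'E'
from h import *
from station import arm,cams
import cv2
s=arm.read_state();p,d=cams.snapshot("wrist");np.savez("pics/w2.npz",p=p,pos=s['position'],q=s['ee_rot'])
cv2.imwrite("pics/w2.png",cv2.resize(p[0:220,160:420,::-1],None,fx=2.7,fy=2.7,interpolation=cv2.INTER_CUBIC))
E
```

```text
6.5667 dock xyz [-0.0583 -0.0099] 0.0172 yaw err -0.0036277058669798024 tool z [-0.011  0.003 -1.   ] op 0.8279273254755337 F [-11.7   2.6  21.3]
7.7333 dock xyz [-0.189  -0.0176] 0.2162 yaw err -0.0024678445734673815 tool z [-0.002 -0.    -1.   ] op 0.8264706620249486 F [ 0.5 -1.2 -0.4]
```

View pics/w2.png

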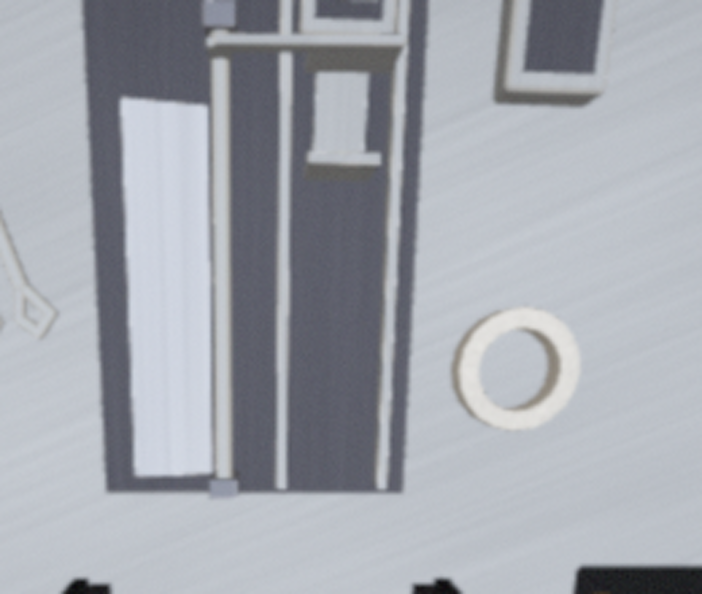

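The flap blade is down across the lane at y≈40 in the crop, with the neck and tab behind it (tab top at (344,158)). I'll check the distances against the dock.

```bash
python3 - <<'E'
from h import *
from station import cams
import cv2
f=np.load("pics/w2.npz");g=np.load("dock.npz");M,t=g['M'],g['t']
D=lambda u,v,z:(M.T@(ray(u/2.7+160-.3,v/2.7-.3,z,f['pos'],f['q'])[:2]-t)*1000).round(1)
print("tab rear top",D(306,165,.037),D(380,166,.037),"flap blade",D(210,40,.045),D(400,41,.045),"plate near",D(107,491,.003),D(403,491,.003),"block",D(218,13,.033),"box rear",D(304,32,.023),D(396,34,.023))
print("treadle outer",D(121,97,.038),D(136,476,.038))
p,d=cams.snapshot("side");cv2.imwrite("pics/s5.png",cv2.resize(p[140:260,190:340,::-1],None,fx=5,fy=5,interpolation=cv2.INTER_CUBIC))
E
```

```text
tab rear top [-47.1 -37.7] [-47.5 -70.1] flap blade [-1.6  2.8] [ -2.1 -75.4] plate near [-199.    64.6] [-199.3  -93.6] block [12.9  0. ] box rear [  9.5 -37. ] [  8.7 -77.3]
treadle outer [-20.4  41.7] [-184.7   42.5]
```

View pics/s5.png

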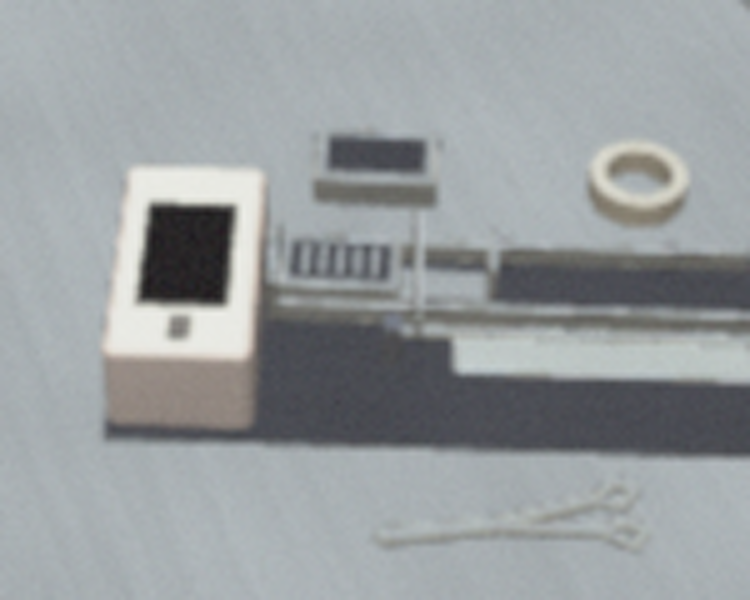

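The side view shows the box still at the stop, the flap closed behind it and nothing else moved. Measured against the blade, the tab face is at about -45.5 mm, so the cassette is home.

```bash
python3 -c "
from station import ticket
print(ticket.close_job())"
```

```text
the job is handed in; nothing more can be done
None
```

The cassette is home against the stop with the flap closed behind its box, checked by camera, and the job is handed in; no verdict was returned.

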